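Clear the way and hold the ingredient locker's gate ajar

TASK

The bent metal saddle is standing in the way of the little locker's gate: hang it astride the bar of the rail and let go of it. Then take the bolt's upright knob, lift the sagging bolt over the bent-up lip of its keeper while drawing it out sideways, and with the knob swing the self-closing gate towards you. Finish holding the knob, with the free edge of the gate about a hand's width (10 cm) open, so that I can reach in; do not shove the deli cup or the timer about.

Things in the scene. Friction and masses are not known exactly. Their poses are not given: they have to be found in the camera images.
- saddle_mid (a point): Centre of the loose saddle, half-way up: steel sheet bent to an upside-down U, 50 mm across (x), 90 long (y), 96 high over all, 0.2 kg, standing on its leg edges. Gap between the 4 mm legs 42 mm; underside of the top sheet 12 mm above this point. Grip bar on top, 12 mm wide (x), 60 long (y), 12 high, its centre 42 mm above this point, 26 mm above the sheet. z up.
- saddle: The same saddle; origin at the centre of its underside, same axes as saddle_mid.
- rail: Fixed rail: bar 14 mm thick, 200 mm long along its y, on two end posts; origin on the table under the bar's middle, bar axis 160 mm above it (bar top 167 mm). The saddle is to hang with one leg on each side (x) of the bar, near the middle of its length (within 55 mm), along it.
- locker: Fixed aluminium locker with wire roof, 300 mm wide (y), 146 deep, 163 high; front looks along its -x. Origin on the table, midway across, 116 mm behind the front face.
- gate_hinge (a point): Point on the gate's vertical hinge line at table height (locker frame x -110, y +135 mm). The shut gate runs 220 mm from here towards the locker's -y; it is 12 mm thick, its top at 166 mm. The bolt lies along it, 24 mm in front of its middle plane.
- keeper_lip (a point): Middle of the top edge of the keeper's bent-up lip. The keeper is on the jamb beyond the gate's free edge: a trough open at the top, 34 mm long, with a front cheek that stops the gate and this 4 mm thick lip, 30 mm wide (x), across its mouth.
- knob: Upright round steel knob of the bolt, 18 mm across, 40 mm high; origin at its centre, 62 mm above the bolt's axis on a 9 mm stem, 212 mm above the table with the bolt down. With gate and bolt shut it is at x -134, y -50 mm in the locker's frame. Axes as the gate's (y along the gate, towards the hinge).
- gate (a joint): Gate hinge, rad: 0 shut, grows as the free edge swings towards the locker's -x (the robot), stop at 1.2; a spring closes it with about 0.12 N m when shut and 0.28 N m at 0.45 rad. The free edge is 0.22 m from the hinge line, so 0.45 rad is 10 cm open.
- bolt (a joint): Bolt's travel, m: 0 shot, up to 0.045 drawn; drawn along the gate towards the hinge (locker +y when the gate is shut), about 0.6 N friction. Its end is a disc of 28 mm diameter behind the keeper's lip: it stops against the lip after 3 mm unless lifted, is past the lip at 15 mm and clear of the cheek at 24 mm.
- barrel (a joint): Lift of the loose barrel with bolt and knob, m: it sags by its own weight (0.14 kg) to 0 and can rise straight up to 0.020. The bolt's disc passes over the lip at 0.009 or more.
- cup: Loose clear deli cup, bystander, 109 mm across, 72 mm high; origin at the centre of its underside.
- timer: Loose round kitchen timer, bystander, 62 mm across, 44 mm high; origin at the centre of its underside.

How it is judged:
On the way, in this order (a step that is already met when the one before it is completed fails the run):
1. the saddle hangs astride the rail's bar, let go (x of saddle_mid in the frame of rail between -0.02 and 0.02 m and y of saddle_mid in the frame of rail between -0.055 and 0.055 m and height (world z) of saddle_mid between 0.14 and 0.168 m and angle between saddle_mid's own z axis and vertical below 0.3 rad and angle between the y axis of saddle_mid and the y axis of rail, either way round below 0.4 rad and contact force between saddle and rail above 0.3 N and contact force between the fingers and saddle below 0.1 N and linear speed of saddle below 0.05 m/s), for 0.2 s.
2. the bolt is drawn out of the keeper (value of joint bolt above 0.024 m), for 0.1 s.
At the end, for the whole second after the job is handed in: Saddle hangs on the rail alone, at rest, astride the bar (20 mm across, 55 mm along, 0.4 rad in direction, tilt under 0.3 rad); gate held still 0.27 to 0.63 rad open (6 to 14 cm at its edge), bolt drawn at least 10 mm, fingers still on the knob (all of step 1 and value of joint gate between 0.27 and 0.63 rad and value of joint bolt above 0.01 m and contact force between the fingers and knob above 0.5 N and velocity of joint gate between -0.08 and 0.08 rad/s and contact force between saddle and locker below 0.1 N); the arm keeps its last pose, push and grip.
It fails at once if the deli cup is shoved more than 40 mm (distance of cup from where it was at the start of the episode above 0.04 m).
It fails at once if the timer is shoved more than 40 mm (distance of timer from where it was at the start of the episode above 0.04 m).
It also fails if it takes over 50 s, if anything falls off the work surface, if the arm or the gripper's body presses on something with over 40 N, if the wrist force passes 120 N, or if a joint passes its speed limit or range.

ROBOT

A 6-joint arm with a two-finger parallel gripper is mounted at the origin on the work surface; the furniture and walls round the work are solid. World frame = base frame: x ahead of the robot, y to its left, z up, the work surface at z = 0. Lengths are in m, angles in rad, forces in N, time in s.
With the tool pointing down it reaches from about 0.35 to 0.975 m from the base axis. Payload 4.9 kg.
Tool frame: the origin (TCP) lies midway between the tips of the shut fingers; the grasp point (between the pads) lies 19 mm behind it; x points along the fingers, y is the direction in which the jaws open and shut, and the axes are right-handed (so a half turn about x gives the same grasp; the last joint's range is limited). The gripper opens to 85 mm and grips with 20 to 120 N. Pads are 22 mm wide; open, the fingers measure 114 mm over their backs; the gripper's body (76 mm by 85 mm) begins 54 mm behind the grasp point. The pads swing forward as they close: fully open they stand 13 mm farther back than shut.
Start: joints at [1.106, 0.053, 1.613, -0, 1.476, -0.119], TCP at [0.212, 0.588, 0.231] pointing down, gripper open.
Joint ranges: [-3.01, 3.01], [-1.01, 2.22], [0.06, 2.58], [-1.02, 4.17], [0.09, 2.62], [-3.14, 3.14]. Speed limits (rad/s): [2.57, 2.57, 3.14, 3.14, 3.14, 3.14].

INTERFACE

Orientations are given as a rotation vector (axis times angle).
In Python, from plant import ctrl gives the robot as it stands.
- The arm moves only by the tool arm_command, never from a script. Its argument "commands" is a list of rows, each an object with "claw": the opening, from 0 (shut) to 1 (fully open); "offset": the shift along the tool's x, y, z normalised to -1 to 1, where 1 is 4 cm, a list of three; "twist": the turn about the tool's x normalised to -1 to 1, where 1 is 8 degrees. A call has 1 to 20 rows; each row shifts and turns the pose as measured when the row begins, along the tool's axes as they then stand; what a row does not reach is not made up. A row lasts 1/10 s, in which the tool goes at most 50 mm and 8.59 degrees, less where a joint would pass 70% of its speed; a pose out of reach is approached as far as the arm can. A call with a number of a shift or a turn outside -1 to 1 is refused whole. A call with a gripper value outside its range is refused whole. The fingers move at their own pace and stop on an object; "grip_force" is the grip in N (left out, the last holds). Time passes only in rows, so rows that do not move let the fingers close. It gives the time, the measured TCP pose, the force and the opening at its end, in the units of the state.
- ctrl.read_state(): the state, without advancing time (a new reading comes with each control period).
- ctrl.read_camera(name): name is "scene" or "top"; returns a dict with "img" (400x640x3 uint8, red, green, blue), "intrinsics" (3x3 intrinsics, pixels), "dist_coeffs" ([k1, k2, p1, p2, k3] as OpenCV has them; the pictures are not rectified), "R" (3x3) and "t" (3): a world point X has camera coordinates R X + t. Camera axes: x right, y down, z forward; pixel columns grow to the right and rows downward; lengths in m; the calibration is good to about 2 mm. A picture is of the moment at which its call begins. There is no depth.
- ctrl.hand_in(): hands the job in, once; it reports no verdict.
The state is a dict: "time": time; "joints": joint angles; "qd": joint speeds; "joint_efforts": joint torques, N m; "ee_pos": TCP position; "tool_rot": TCP orientation; "wrist_force": force on the tool from outside, world axes, zero at the start; "ft_torque": the same for the moment, N m; "gripper_width": finger opening in m.
Only numpy, scipy, OpenCV 4.12 (cv2) and the standard library are available. Lean on these libraries where they do the work, as an engineer would, in place of code of your own. Each camera call takes 0.05 s, during which the arm holds its last target. There are 200 camera calls.

## Working session

There is one attempt and no reset: what is moved stays moved. The work goes in short steps, Python scripts to look and compute and a tool call to move; the robot and the scene stay as the last step left them, time stands still between calls to the robot, and variables do not carry over. Pictures are saved under pics/ and viewed, about 8 in all and at most 12, crops included, and the job is handed in when it is done.

Besides the shell and the picture viewer there is one more tool, called after "Request:" as name(argument=value, ...), one argument or row to a line, values as JSON. arm_command: Moves the arm, as the interface text tells. Scaled input: -1 to 1 covers 4 cm each way for a shift and 8 degrees each way for a turn. Its arguments: {"type":"object","properties":{"commands":{"type":"array","items":{"type":"object","properties":{"claw":{"type":"number"},"offset":{"type":"array","items":{"type":"number","minimum":-1,"maximum":1}},"twist":{"type":"number","minimum":-1,"maximum":1}}}},"grip_force":{"type":"number"}},"required":["commands"]}

```bash
mkdir -p pics; ls
cat > h.py <<'E'
import numpy as np, cv2
from plant import ctrl
from scipy.spatial.transform import Rotation as Ro
def snap(n,f):
    c=ctrl.read_camera(n); cv2.imwrite(f,c["img"][:,:,::-1]); return {k:np.array(c[k]) for k in c}
def ray(c,px,z):
    u=cv2.undistortPoints(np.array(px,float).reshape(-1,1,2),c["intrinsics"],c["dist_coeffs"]).reshape(-1,2)
    d=np.c_[u,np.ones(len(u))]@c["R"]; o=-c["R"].T@c["t"]
    return o+d*((z-o[2])/d[:,2])[:,None]
def proj(c,P):
    return cv2.projectPoints(np.array(P,float).reshape(-1,1,3),cv2.Rodrigues(c["R"])[0],c["t"],c["intrinsics"],c["dist_coeffs"])[0].reshape(-1,2)
E
python3 - <<'E'
from h import *
import pickle
for n in("scene","top"):
    c=snap(n,f"pics/{n}0.png"); pickle.dump(c,open(n+"0.pkl","wb")); print(n,-c["R"].T@c["t"])
s=ctrl.read_state(); print(s); print(Ro.from_rotvec(s["tool_rot"]).as_matrix().round(3))
E
```

```text
pics
scene [-0.49159269  1.03177898  1.08374833]
top [ 0.48711213 -0.01814684  1.3211502 ]
{'time': 0.1, 'joints': array([ 1.10599708e+00,  5.32932625e-02,  1.61415514e+00, -1.68752730e-05,
        1.47599904e+00, -1.18986744e-01]), 'qd': array([-0.00032538, -0.00360836, -0.0030073 , -0.00106952, -0.00040114,
        0.00158001]), 'joint_efforts': array([-8.05556283e-05, -3.94904852e+01, -3.71362925e+01, -1.82242152e-04,
        3.87608714e-03, -7.99254337e-06]), 'ee_pos': array([0.21159283, 0.58749467, 0.23018538]), 'tool_rot': array([ 0.26996893,  1.55422816, -0.27277844]), 'wrist_force': array([-0.12442497,  0.70430759, -0.13306006]), 'ft_torque': array([ 0.00063268,  0.06905069, -0.00290716]), 'gripper_width': 0.08519033624759145}
[[-0.001  0.339  0.941]
 [-0.002  0.941 -0.339]
 [-1.    -0.002 -0.   ]]
```

View pics/scene0.png

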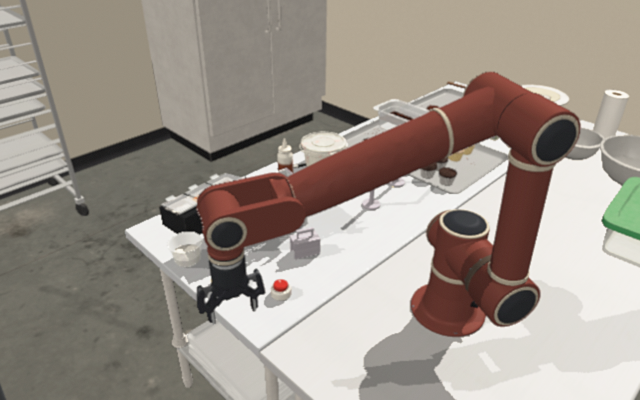

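View pics/top0.png

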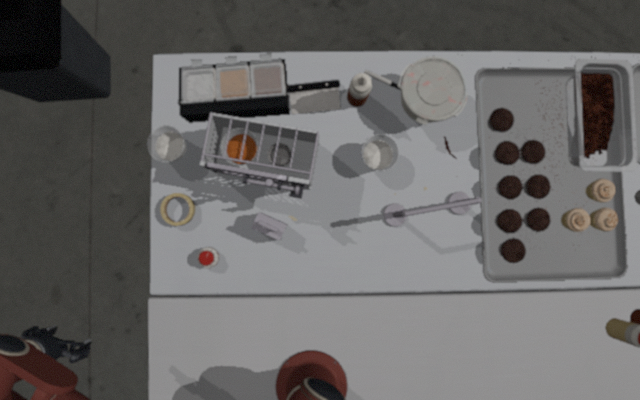

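Run:
```python
import cv2
i=cv2.imread("pics/top0.png")
j=cv2.resize(i[95:270,180:490],None,fx=2.58,fy=2.58,interpolation=cv2.INTER_CUBIC); j=cv2.convertScaleAbs(j,alpha=1.3,beta=10); cv2.imwrite("pics/c1.png",j)
i=cv2.imread("pics/scene0.png")
j=cv2.resize(i[120:310,160:420],None,fx=3,fy=3,interpolation=cv2.INTER_CUBIC); cv2.imwrite("pics/c2.png",j)
```

```text
(no output)
```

View pics/c1.png

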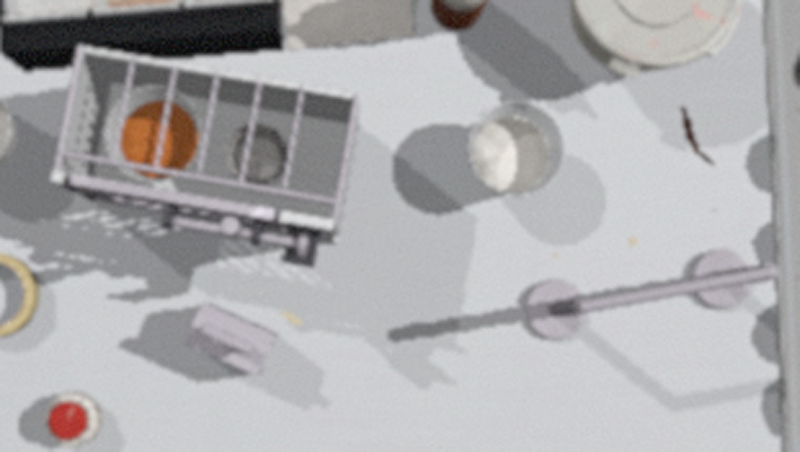

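View pics/c2.png

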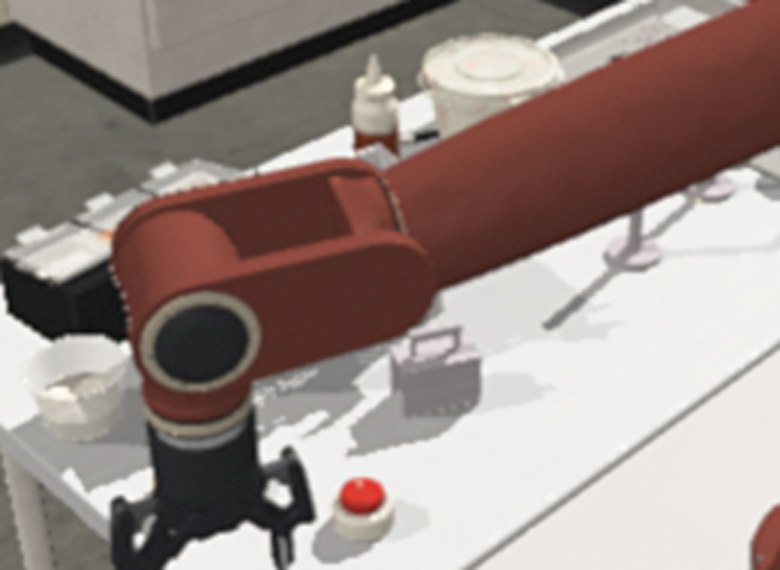

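Run:
```python
import cv2,numpy as np,pickle
from h import *
c=pickle.load(open("top0.pkl","rb"))
for z in(0,.16): print(z,ray(c,[[395,215],[459,203],[207,258],[375,153],[178,210],[268,224]],z).round(3).tolist())
print(c["intrinsics"])
i=cv2.imread("pics/top0.png")
def z(x0,y0,w,h,f):
    j=cv2.resize(i[y0:y0+h,x0:x0+w],None,fx=f,fy=f,interpolation=cv2.INTER_CUBIC); j=cv2.convertScaleAbs(j,alpha=1.4,beta=-20)
    for k in range(0,w,10): cv2.line(j,(k*f,0),(k*f,6),(0,0,255) ,1); cv2.putText(j,str(x0+k),(k*f,18),0,.33,(0,0,255),1)
    for k in range(0,h,10): cv2.line(j,(0,k*f),(6,k*f),(0,0,255) ,1); cv2.putText(j,str(y0+k),(8,k*f+4),0,.33,(0,0,255),1)
    return j
A=z(240,200,60,45,6); B=z(240,160,70,45,6); C=z(380,190,110,40,7)
o=np.zeros((560,790,3),np.uint8); o[:270,:360]=A; o[:270,370:790]=B; o[280:560,:770]=C
cv2.imwrite("pics/c3.png",o)
```

```text
0 [[0.507, -0.259, 0.0], [0.541, -0.457, 0.0], [0.384, 0.31, 0.0], [0.697, -0.202, 0.0], [0.529, 0.399, 0.0], [0.484, 0.125, 0.0]]
0.16 [[0.505, -0.23, 0.16], [0.535, -0.403, 0.16], [0.396, 0.27, 0.16], [0.672, -0.18, 0.16], [0.524, 0.348, 0.16], [0.485, 0.108, 0.16]]
[[436.85474549   0.         317.70248571]
 [  0.         436.85474549 195.44121308]
 [  0.           0.           1.        ]]
```

View pics/c3.png

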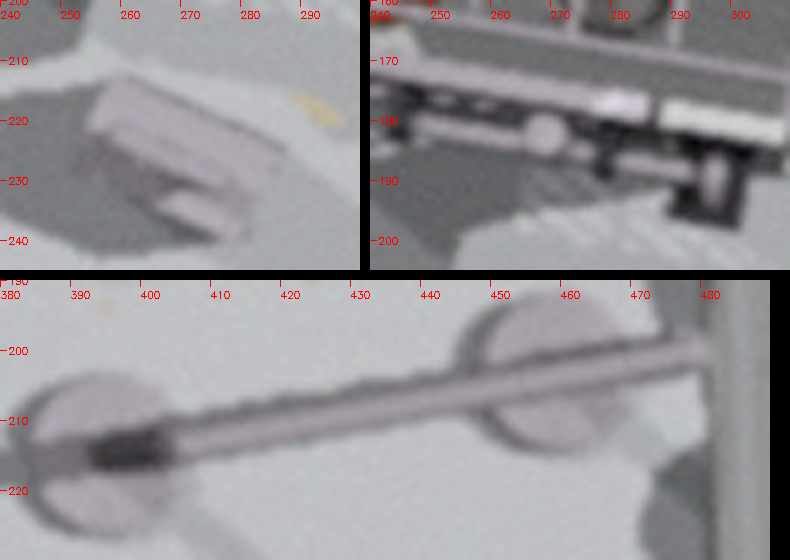

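Run:
```python
import cv2,numpy as np,pickle
from h import *
c=pickle.load(open("top0.pkl","rb"))
def r(p,z): return ray(c,p,z).round(4)[:,:2].tolist()
sh=np.array(r([[258,212],[286,225],[279,240.5],[251,228]],.064)); print("sheet",sh.tolist(),sh.mean(0))
print("grip",r([[256.5,221.5],[278,233]],.096))
print("knob",r([[268,182]],.232), "keeper lip?",r([[297,188]],.16))
print("bar",r([[403,213.5],[480,200]],.167), "discs",r([[395,215],[457.5,203.5]],0.005))
print("gate top", r([[240,170.5],[287,177]],.166),"locker rear",r([[180+80/2.58,95+48/2.58],[180+355/2.58,95+97/2.58]],.163))
```

```text
sheet [[0.5191, 0.1468], [0.4809, 0.0665], [0.4367, 0.0869], [0.4733, 0.1671]] [0.4775   0.116825]
grip [[0.4917, 0.1469], [0.4589, 0.0869]]
knob [[0.5896, 0.0995]] keeper lip? [[0.5795, 0.03]]
bar [[0.5083, -0.2503], [0.5418, -0.4583]] discs [[0.507, -0.2585], [0.5396, -0.4502]]
gate top [[0.6274, 0.1812], [0.6086, 0.0561]] locker rear [[0.7831, 0.2606], [0.7278, -0.0265]]
```

```bash
cat >> h.py <<'E'
def plan(goal,head,n=None,step=.04):
    s=ctrl.read_state(); M=Ro.from_rotvec(s["tool_rot"]).as_matrix(); p=s["ee_pos"]
    h=np.degrees(np.arctan2(M[1,1],M[0,1])); d=np.array(goal)-p; tw=(h-head+180)%360-180
    n=n or int(max(np.ceil(np.linalg.norm(d)/step),np.ceil(abs(tw)/8),1))
    print("t",round(s["time"],2),"p",p.round(4),"h",h.round(1),"F",s["wrist_force"].round(1),"w",round(s["gripper_width"],4),"n",n)
    for k in range(n):
        a=np.radians(h-tw*k/n); R=np.array([[0,np.cos(a),np.sin(a)],[0,np.sin(a),-np.cos(a)],[-1,0,0]])
        print((R.T@d/n/.04).round(2).tolist(),round(tw/n/8,2))
E
python3 -c "
from h import *
plan([.476,.117,.2],-26)"
```

```text
t 0.1 p [0.2116 0.5875 0.2302] h 70.2 F [-0.1  0.7 -0.1] w 0.0852 n 14
[0.05, -0.63, 0.73] 0.86
[0.05, -0.54, 0.8] 0.86
[0.05, -0.44, 0.86] 0.86
[0.05, -0.33, 0.9] 0.86
[0.05, -0.22, 0.94] 0.86
[0.05, -0.11, 0.96] 0.86
[0.05, 0.01, 0.96] 0.86
[0.05, 0.12, 0.96] 0.86
[0.05, 0.23, 0.93] 0.86
[0.05, 0.35, 0.9] 0.86
[0.05, 0.45, 0.85] 0.86
[0.05, 0.55, 0.79] 0.86
[0.05, 0.64, 0.72] 0.86
[0.05, 0.72, 0.64] 0.86
```

Request:
arm_command(
  commands=[
    {"claw":1,"offset":[0.05,-0.63,0.73],"twist":0.86},
    {"claw":1,"offset":[0.05,-0.54,0.8],"twist":0.86},
    {"claw":1,"offset":[0.05,-0.44,0.86],"twist":0.86},
    {"claw":1,"offset":[0.05,-0.33,0.9],"twist":0.86},
    {"claw":1,"offset":[0.05,-0.22,0.94],"twist":0.86},
    {"claw":1,"offset":[0.05,-0.11,0.96],"twist":0.86},
    {"claw":1,"offset":[0.05,0.01,0.96],"twist":0.86},
    {"claw":1,"offset":[0.05,0.12,0.96],"twist":0.86},
    {"claw":1,"offset":[0.05,0.23,0.93],"twist":0.86},
    {"claw":1,"offset":[0.05,0.35,0.9],"twist":0.86},
    {"claw":1,"offset":[0.05,0.45,0.85],"twist":0.86},
    {"claw":1,"offset":[0.05,0.55,0.79],"twist":0.86},
  ],
  grip_force=40,
)

```text
time: 1.3
ee_pos: [0.4307, 0.1653, 0.1996]
tool_rot: [1.394, 1.07, -1.41]
wrist_force: [1.0, 1.0, -0.0]
gripper_width: 0.0854
```

```bash
python3 -c "
from h import *
plan([.476,.117,.16],-26)"
```

```text
t 1.3 p [0.4307 0.1653 0.1996] h -15.2 F [ 1.  1. -0.] w 0.0854 n 2
[0.5, 0.7, 0.43] 0.67
[0.5, 0.74, 0.37] 0.67
```

Request:
arm_command(
  commands=[
    {"claw":1,"offset":[0.5,0.7,0.43],"twist":0.67},
    {"claw":1,"offset":[0.5,0.74,0.37],"twist":0.67},
    {"claw":1,"offset":[0,0,0],"twist":0},
  ],
)

```text
time: 1.6
ee_pos: [0.4778, 0.1107, 0.1583]
tool_rot: [1.538, 0.946, -1.552]
wrist_force: [-1.2, -0.3, -0.8]
gripper_width: 0.0856
```

```bash
python3 -c "
from h import *
plan([.476,.117,.074],-26)
snap('scene','pics/s1.png')
i=cv2.imread('pics/s1.png')[170:320,200:400]; cv2.imwrite('pics/s1c.png',cv2.resize(i,None,fx=4,fy=4,interpolation=cv2.INTER_CUBIC))"
```

```text
t 1.6 p [0.4778 0.1107 0.1583] h -26.8 F [-1.2 -0.3 -0.8] w 0.0856 n 3
[0.7, -0.04, -0.04] -0.04
[0.7, -0.04, -0.04] -0.04
[0.7, -0.04, -0.04] -0.04
```

View pics/s1c.png

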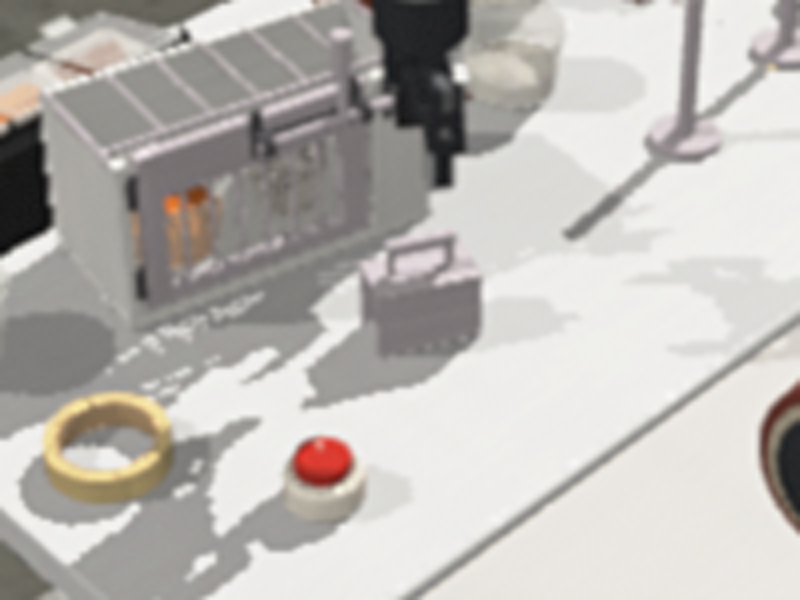

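```bash
python3 -c "
from h import *
import pickle
c=pickle.load(open('scene0.pkl','rb'))
print('tcp',proj(c,[.4778,.1107,.158]),'knobtop',proj(c,[.5896,.0995,.232]),'grip',proj(c,[[.4917,.1469,.096],[.4589,.0869,.096],[.476,.117,.096]]))
print('rail disc',proj(c,[.507,-.2585,.005]))
t=pickle.load(open('top0.pkl','rb'));print(proj(t,[[.476,.117,.096]]))
for z in(.08,.09,.1): print(z,ray(c,[[297.5,231],[313,230]],z).round(4))"
```

```text
tcp [[305.02911208 212.86980423]] knobtop [[283.47614602 178.58129342]] grip [[293.99559269 231.5053743 ]
 [314.4912569  228.07530614]
 [304.12028727 229.70250467]]
rail disc [[370.28578512 204.15306199]]
[[267.19855803 227.00021062]]
0.08 [[0.5017 0.1225 0.08  ]
 [0.4702 0.0825 0.08  ]]
0.09 [[0.4918 0.1316 0.09  ]
 [0.4606 0.092  0.09  ]]
0.1 [[0.4819 0.1406 0.1   ]
 [0.451  0.1014 0.1   ]]
```

Request:
arm_command(
  commands=[
    {"claw":1,"offset":[0.7,-0.03,-0.03],"twist":0},
    {"claw":1,"offset":[0.7,-0.03,-0.03],"twist":0},
    {"claw":1,"offset":[0.6,-0.03,-0.03],"twist":0},
    {"claw":1,"offset":[0.05,0,0],"twist":0},
  ],
)

```text
time: 2.05
ee_pos: [0.4762, 0.119, 0.0784]
tool_rot: [1.538, 0.95, -1.541]
wrist_force: [-0.4, 0.4, 0.4]
gripper_width: 0.0854
```

```bash
python3 -c "
from h import *
plan([.476,.114,.073],-26)"
```

```text
t 2.05 p [0.4762 0.119  0.0784] h -26.4 F [-0.4  0.4  0.4] w 0.0854 n 1
[0.13, 0.05, 0.11] -0.05
```

Request:
arm_command(
  commands=[
    {"claw":1,"offset":[0.12,0.05,0.1],"twist":0},
    {"claw":0,"offset":[0,0,0],"twist":0},
    {"claw":0,"offset":[0,0,0],"twist":0},
    {"claw":0,"offset":[0,0,0],"twist":0},
    {"claw":0,"offset":[0,0,0],"twist":0},
    {"claw":0,"offset":[0,0,0],"twist":0},
    {"claw":0,"offset":[0,0,0],"twist":0},
    {"claw":0,"offset":[0,0,0],"twist":0},
  ],
  grip_force=60,
)

```text
time: 2.85
ee_pos: [0.479, 0.1159, 0.0794]
tool_rot: [1.542, 0.949, -1.53]
wrist_force: [0.3, 1.4, -1.4]
gripper_width: 0.0105
```

Request:
arm_command(
  commands=[
    {"claw":0.4,"offset":[0,0,0],"twist":0},
    {"claw":0.4,"offset":[0,0,0],"twist":0},
    {"claw":0.4,"offset":[0.15,0,0],"twist":0},
    {"claw":0.4,"offset":[0.05,0,0],"twist":0},
  ],
)

```text
time: 3.25
ee_pos: [0.4796, 0.1158, 0.0715]
tool_rot: [1.543, 0.948, -1.529]
wrist_force: [-0.6, -0.1, -0.3]
gripper_width: 0.0343
```

```bash
python3 -c "
from h import *
plan([.476,.114,.073],-26)
plan([.476,.114,.073],-26)"
```

```text
t 3.25 p [0.4796 0.1158 0.0715] h -26.2 F [-0.6 -0.1 -0.3] w 0.0343 n 1
[-0.04, -0.06, 0.08] -0.03
t 3.25 p [0.4796 0.1158 0.0715] h -26.2 F [-0.6 -0.1 -0.3] w 0.0343 n 1
[-0.04, -0.06, 0.08] -0.03
```

Request:
arm_command(
  commands=[
    {"claw":0,"offset":[0,0,0],"twist":0},
    {"claw":0,"offset":[0,0,0],"twist":0},
    {"claw":0,"offset":[0,0,0],"twist":0},
    {"claw":0,"offset":[0,0,0],"twist":0},
    {"claw":0,"offset":[0,0,0],"twist":0},
    {"claw":0,"offset":[-0.5,0,0],"twist":0},
    {"claw":0,"offset":[-0.5,0,0],"twist":0},
  ],
)

```text
time: 3.95
ee_pos: [0.4754, 0.1156, 0.1073]
tool_rot: [1.536, 0.953, -1.539]
wrist_force: [0.7, -0.6, -1.4]
gripper_width: 0.0107
```

```bash
python3 -c "
from h import *
plan([.48,.112,.272],-26)
"
```

```text
t 3.95 p [0.4754 0.1156 0.1073] h -26.2 F [ 0.7 -0.6 -1.4] w 0.0107 n 5
[-0.82, 0.03, 0.01] -0.01
[-0.82, 0.03, 0.01] -0.01
[-0.82, 0.03, 0.01] -0.01
[-0.82, 0.03, 0.01] -0.01
[-0.82, 0.03, 0.01] -0.01
```

Request:
arm_command(
  commands=[
    {"claw":0,"offset":[-0.85,0,0],"twist":0},
    {"claw":0,"offset":[-0.85,0,0],"twist":0},
    {"claw":0,"offset":[-0.85,0,0],"twist":0},
    {"claw":0,"offset":[-0.85,0,0],"twist":0},
    {"claw":0,"offset":[-0.85,0,0],"twist":0},
    {"claw":0,"offset":[0,0,0],"twist":0},
  ],
)

```text
time: 4.55
ee_pos: [0.4736, 0.116, 0.282]
tool_rot: [1.533, 0.955, -1.542]
wrist_force: [0.8, 0.2, -1.7]
gripper_width: 0.0107
```

```bash
python3 -c "
from h import *
plan([.522,-.354,.275],9.5)
snap('scene','pics/s2.png')
i=cv2.imread('pics/s2.png')[100:280,200:420]; cv2.imwrite('pics/s2c.png',cv2.resize(i,None,fx=3,fy=3,interpolation=cv2.INTER_CUBIC))"
```

```text
t 4.55 p [0.4736 0.116  0.282 ] h -26.2 F [ 0.8  0.2 -1.7] w 0.0107 n 12
[0.01, 0.52, 0.83] -0.37
[0.01, 0.48, 0.86] -0.37
[0.01, 0.43, 0.88] -0.37
[0.01, 0.39, 0.9] -0.37
[0.01, 0.34, 0.92] -0.37
[0.01, 0.29, 0.94] -0.37
[0.01, 0.24, 0.95] -0.37
[0.01, 0.19, 0.97] -0.37
[0.01, 0.14, 0.97] -0.37
[0.01, 0.09, 0.98] -0.37
[0.01, 0.04, 0.98] -0.37
[0.01, -0.01, 0.98] -0.37
```

View pics/s2c.png

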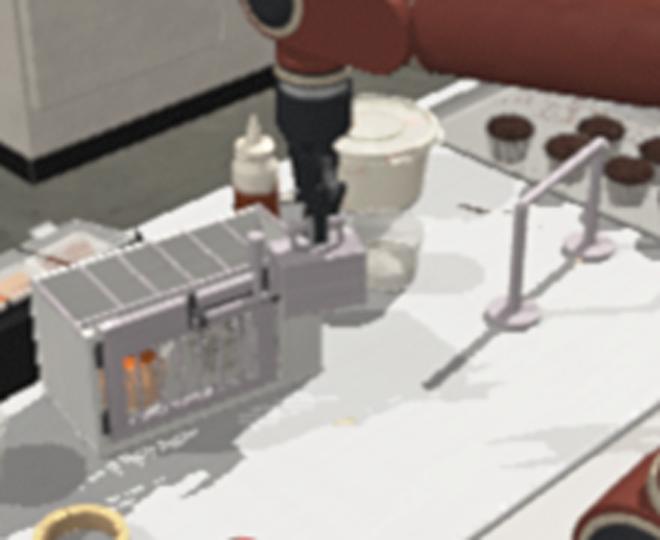

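```bash
python3 -c "
from h import *
import pickle
c=pickle.load(open('scene0.pkl','rb'));t=pickle.load(open('top0.pkl','rb'))
print(proj(c,[[.507,-.2585,.16],[.540,-.4502,.16]]))
un=lambda k,p: cv2.undistortPoints(np.array([[p]],float),k['intrinsics'],k['dist_coeffs']).reshape(2,1)
P=lambda k: np.c_[k['R'],k['t']]
for a,b in[((286,179.5),(268,182))]:
  X=cv2.triangulatePoints(P(c),P(t),un(c,a),un(t,b)); print((X[:3]/X[3]).T)
print(ray(c,[[286,179.5]],.232), ray(c,[[373.3,167.7],[400,147.7]],.16))"
```

```text
[[372.93401997 168.61681574]
 [398.07295025 148.5162929 ]]
[[0.58676483 0.09686424 0.22932698]]
[[0.57960434 0.09752401 0.232     ]] [[ 0.51039407 -0.26464139  0.16      ]
 [ 0.53897044 -0.46111472  0.16      ]]
```

Request:
arm_command(
  commands=[
    {"claw":0,"offset":[0,0.52,0.83],"twist":-0.37},
    {"claw":0,"offset":[0,0.48,0.86],"twist":-0.37},
    {"claw":0,"offset":[0,0.43,0.88],"twist":-0.37},
    {"claw":0,"offset":[0,0.39,0.9],"twist":-0.37},
    {"claw":0,"offset":[0,0.34,0.92],"twist":-0.37},
    {"claw":0,"offset":[0,0.29,0.94],"twist":-0.37},
    {"claw":0,"offset":[0,0.24,0.95],"twist":-0.37},
    {"claw":0,"offset":[0,0.19,0.97],"twist":-0.37},
    {"claw":0,"offset":[0,0.14,0.97],"twist":-0.37},
    {"claw":0,"offset":[0,0.09,0.98],"twist":-0.37},
    {"claw":0,"offset":[0,0.04,0.9],"twist":-0.37},
    {"claw":0,"offset":[0,0,0.5],"twist":-0.37},
    {"claw":0,"offset":[0,0,0],"twist":0},
  ],
)

```text
time: 5.9
ee_pos: [0.512, -0.341, 0.2367]
tool_rot: [1.059, 1.35, -1.09]
wrist_force: [-0.0, 0.6, -2.0]
gripper_width: 0.0109
```

```bash
python3 -c "
from h import *
plan([.522,-.354,.275],9.5)"
```

```text
t 5.9 p [ 0.512  -0.341   0.2367] h 11.1 F [-0.   0.6 -2. ] w 0.0109 n 2
[-0.48, 0.09, 0.18] 0.1
[-0.48, 0.09, 0.18] 0.1
```

Request:
arm_command(
  commands=[
    {"claw":0,"offset":[-0.5,0,0],"twist":0},
    {"claw":0,"offset":[-0.5,0.1,0.15],"twist":0.1},
    {"claw":0,"offset":[0,0,0.1],"twist":0.1},
  ],
)

```text
time: 6.2
ee_pos: [0.5171, -0.3476, 0.2672]
tool_rot: [1.085, 1.354, -1.115]
wrist_force: [0.5, -0.5, -1.8]
gripper_width: 0.0109
```

```bash
python3 -c "
from h import *
plan([.522,-.356,.275],9.5)
print(Ro.from_rotvec(ctrl.read_state()['tool_rot']).as_matrix().round(3))
snap('scene','pics/s3.png');snap('top','pics/t3.png')
a=cv2.imread('pics/s3.png')[90:240,310:440]; b=cv2.imread('pics/t3.png')[160:260,350:500]
a=cv2.resize(a,None,fx=3,fy=3,interpolation=2);b=cv2.resize(b,None,fx=2.7,fy=2.7,interpolation=2)
o=np.zeros((450,800,3),np.uint8);o[:,:390]=a;o[:270,395:]=b[:270,:405];cv2.imwrite('pics/c4.png',o)"
```

```text
t 6.2 p [ 0.5171 -0.3476  0.2672] h 9.3 F [ 0.5 -0.5 -1.8] w 0.0109 n 1
[-0.2, 0.09, 0.23] -0.02
[[-0.065  0.985  0.16 ]
 [ 0.032  0.162 -0.986]
 [-0.997 -0.059 -0.042]]
```

View pics/c4.png

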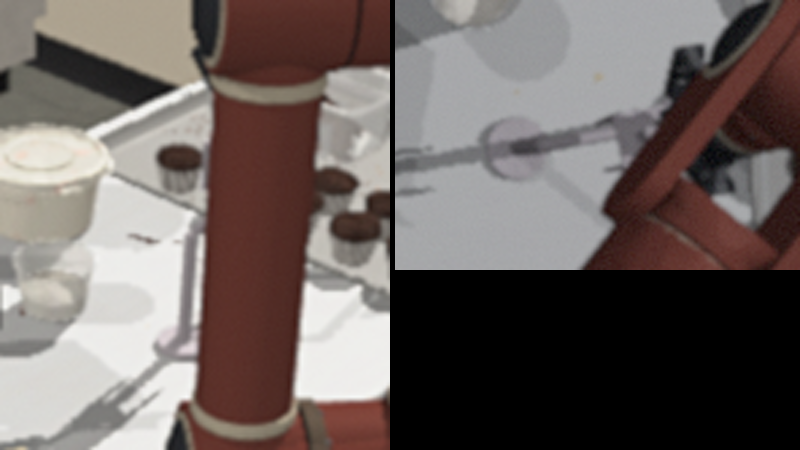

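```bash
cat >> h.py <<'E'
def go(goal,head,n=None,step=.03):
    s=ctrl.read_state(); M=Ro.from_rotvec(s["tool_rot"]).as_matrix(); p=s["ee_pos"]
    h=np.degrees(np.arctan2(M[1,1],M[0,1])); d=np.array(goal)-p; tw=(h-head+180)%360-180
    n=n or int(max(np.ceil(np.linalg.norm(d)/step),np.ceil(abs(tw)/6),1))
    print("t",round(s["time"],2),"p",p.round(4),"x",M[:,0].round(3),"h",h.round(1),"F",s["wrist_force"].round(1),"w",round(s["gripper_width"],4),"n",n)
    for k in range(n):
        m=M@Ro.from_euler("x",tw*k/n,degrees=True).as_matrix()
        print((m.T@d/n/.04).round(2).tolist(),round(tw/n/8,2))
E
python3 -c "
from h import *
go([.5255,-.357,.267],9.5)"
```

```text
t 6.3 p [ 0.5159 -0.347   0.2642] x [-0.068  0.034 -0.997] h 9.4 F [-0.2 -0.  -2.5] w 0.0105 n 1
[-0.09, 0.19, 0.28] -0.02
```

Request:
arm_command(
  commands=[
    {"claw":0,"offset":[-0.15,0.2,0.28],"twist":0},
    {"claw":0,"offset":[-0.05,0,0],"twist":0},
  ],
)

```text
time: 6.5
ee_pos: [0.5247, -0.3549, 0.2668]
tool_rot: [1.086, 1.366, -1.116]
wrist_force: [1.4, 0.0, -1.9]
gripper_width: 0.011
```

```bash
python3 -c "
from h import *
go([.526,-.357,.215],9.5,2)"
```

```text
t 6.5 p [ 0.5247 -0.3549  0.2668] x [-0.073  0.039 -0.997] h 9.4 F [ 1.4  0.  -1.9] w 0.011 n 2
[0.64, 0.05, 0.06] -0.0
[0.64, 0.05, 0.06] -0.0
```

Request:
arm_command(
  commands=[
    {"claw":0,"offset":[0.6,0.08,0.06],"twist":0},
    {"claw":0,"offset":[0.6,0.05,0.06],"twist":0},
  ],
)

```text
time: 6.7
ee_pos: [0.5279, -0.3564, 0.2197]
tool_rot: [1.085, 1.362, -1.115]
wrist_force: [-0.5, 0.9, -3.3]
gripper_width: 0.011
```

```bash
python3 -c "
from h import *
go([.526,-.357,.184],9.5,1)"
```

```text
t 6.7 p [ 0.5279 -0.3564  0.2197] x [-0.07   0.036 -0.997] h 9.5 F [-0.5  0.9 -3.3] w 0.011 n 1
[0.89, 0.01, 0.05] -0.0
```

Request:
arm_command(
  commands=[
    {"claw":0,"offset":[0.7,0,0.05],"twist":0},
    {"claw":0,"offset":[0.15,0,0],"twist":0},
  ],
)

```text
time: 6.9
ee_pos: [0.5231, -0.3538, 0.1793]
tool_rot: [1.086, 1.372, -1.115]
wrist_force: [-1.6, 4.5, 6.5]
gripper_width: 0.0113
```

```bash
python3 -c "
from h import *
go([.526,-.357,.178],9.5,1)"
```

```text
t 6.9 p [ 0.5231 -0.3538  0.1793] x [-0.077  0.043 -0.996] h 9.5 F [-1.6  4.5  6.5] w 0.0113 n 1
[0.02, 0.06, 0.09] 0.0
```

Request:
arm_command(
  commands=[
    {"claw":0.5,"offset":[0,0,0],"twist":0},
    {"claw":0.5,"offset":[-0.05,0,0],"twist":0},
    {"claw":0.5,"offset":[-0.05,0,0],"twist":0},
    {"claw":0.5,"offset":[-0.6,0,0],"twist":0},
    {"claw":0.5,"offset":[-0.9,0,0],"twist":0},
    {"claw":0.5,"offset":[-0.9,0,0],"twist":0},
    {"claw":0.5,"offset":[-0.5,0,0],"twist":0},
  ],
)

```text
time: 7.6
ee_pos: [0.5324, -0.3578, 0.3075]
tool_rot: [1.085, 1.37, -1.114]
wrist_force: [-0.3, -1.0, 0.1]
gripper_width: 0.0425
```

```bash
python3 -c "
from h import *
go([.45,-.1,.32],-9.7)"
```

```text
t 7.6 p [ 0.5324 -0.3578  0.3075] x [-0.075  0.041 -0.996] h 9.6 F [-0.3 -1.   0.1] w 0.0425 n 10
[0.01, -0.1, -0.67] 0.24
[0.01, -0.12, -0.67] 0.24
[0.01, -0.14, -0.66] 0.24
[0.01, -0.16, -0.66] 0.24
[0.01, -0.19, -0.65] 0.24
[0.01, -0.21, -0.64] 0.24
[0.01, -0.23, -0.64] 0.24
[0.01, -0.25, -0.63] 0.24
[0.01, -0.27, -0.62] 0.24
[0.01, -0.29, -0.61] 0.24
```

Request:
arm_command(
  commands=[
    {"claw":0.5,"offset":[-0.08,-0.1,-0.67],"twist":0.24},
    {"claw":0.5,"offset":[-0.08,-0.12,-0.67],"twist":0.24},
    {"claw":0.5,"offset":[-0.08,-0.14,-0.66],"twist":0.24},
    {"claw":0.5,"offset":[-0.08,-0.16,-0.66],"twist":0.24},
    {"claw":0.5,"offset":[-0.08,-0.19,-0.65],"twist":0.24},
    {"claw":0.5,"offset":[-0.08,-0.21,-0.64],"twist":0.24},
    {"claw":0.5,"offset":[-0.08,-0.23,-0.64],"twist":0.24},
    {"claw":0.5,"offset":[-0.08,-0.25,-0.63],"twist":0.24},
    {"claw":0.5,"offset":[-0.08,-0.27,-0.62],"twist":0.24},
    {"claw":0.5,"offset":[-0.08,-0.29,-0.61],"twist":0.24},
  ],
)

```text
time: 8.6
ee_pos: [0.456, -0.0968, 0.3829]
tool_rot: [1.34, 1.15, -1.368]
wrist_force: [-0.3, -0.1, 0.5]
gripper_width: 0.0424
```

```bash
python3 -c "
from h import *
go([.588,.098,.3],-9.7)
c=snap('scene','pics/s4.png');t=snap('top','pics/t4.png')
a=cv2.imread('pics/s4.png')[130:240,240:440]; b=cv2.imread('pics/t4.png')[150:250,240:500]
a=cv2.resize(a,None,fx=3,fy=3,interpolation=2);b=cv2.resize(b,None,fx=2.5,fy=2.5,interpolation=2)
o=np.zeros((590,650,3),np.uint8);o[:330,:600]=a;o[335:585,:]=b;cv2.imwrite('pics/c5.png',o)"
```

```text
t 8.6 p [ 0.456  -0.0968  0.3829] x [-0.034  0.016 -0.999] h -10.8 F [-0.3 -0.1  0.5] w 0.0424 n 9
[0.23, 0.27, -0.6] -0.02
[0.23, 0.27, -0.6] -0.02
[0.23, 0.27, -0.6] -0.02
[0.23, 0.27, -0.6] -0.02
[0.23, 0.27, -0.6] -0.02
[0.23, 0.27, -0.6] -0.02
[0.23, 0.27, -0.59] -0.02
[0.23, 0.28, -0.59] -0.02
[0.23, 0.28, -0.59] -0.02
```

View pics/c5.png

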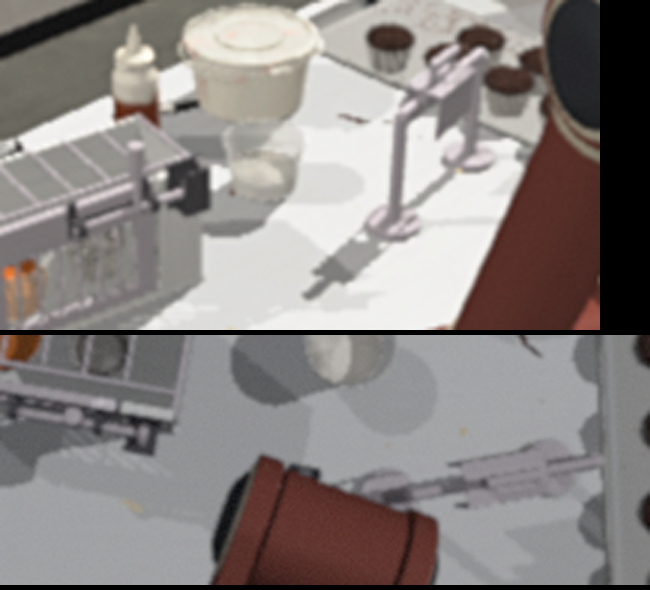

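Request:
arm_command(
  commands=[
    {"claw":0.65,"offset":[0.15,0.27,-0.6],"twist":-0.02},
    {"claw":0.65,"offset":[0.15,0.27,-0.6],"twist":-0.02},
    {"claw":0.65,"offset":[0.15,0.27,-0.6],"twist":-0.02},
    {"claw":0.65,"offset":[0.15,0.27,-0.6],"twist":-0.02},
    {"claw":0.65,"offset":[0.15,0.27,-0.6],"twist":-0.02},
    {"claw":0.65,"offset":[0.15,0.27,-0.6],"twist":-0.02},
    {"claw":0.65,"offset":[0.15,0.27,-0.6],"twist":-0.02},
    {"claw":0.65,"offset":[0.15,0.27,-0.5],"twist":-0.02},
    {"claw":0.65,"offset":[0.1,0.2,-0.3],"twist":-0.02},
    {"claw":0.65,"offset":[0,0,0],"twist":0},
  ],
)

```text
time: 9.7
ee_pos: [0.5928, 0.0863, 0.3442]
tool_rot: [1.327, 1.138, -1.327]
wrist_force: [0.7, 0.1, 0.1]
gripper_width: 0.0553
```

```bash
python3 -c "
from h import *
go([.587,.098,.26],-9.7)
go([.587,.098,.196],-9.7)"
```

```text
t 9.7 p [0.5928 0.0863 0.3442] x [-0.005  0.006 -1.   ] h -9.1 F [0.7 0.1 0.1] w 0.0553 n 3
[0.7, -0.06, -0.09] 0.02
[0.7, -0.06, -0.08] 0.02
[0.7, -0.06, -0.08] 0.02
t 9.7 p [0.5928 0.0863 0.3442] x [-0.005  0.006 -1.   ] h -9.1 F [0.7 0.1 0.1] w 0.0553 n 5
[0.74, -0.03, -0.05] 0.01
[0.74, -0.03, -0.05] 0.01
[0.74, -0.03, -0.05] 0.01
[0.74, -0.03, -0.05] 0.01
[0.74, -0.03, -0.05] 0.01
```

Request:
arm_command(
  commands=[
    {"claw":0.65,"offset":[0.7,-0.06,-0.09],"twist":0.02},
    {"claw":0.65,"offset":[0.7,-0.06,-0.08],"twist":0},
    {"claw":0.65,"offset":[0.3,-0.06,-0.08],"twist":0},
  ],
)

```text
time: 10.0
ee_pos: [0.5894, 0.095, 0.2804]
tool_rot: [1.335, 1.128, -1.324]
wrist_force: [0.4, 0.0, -0.9]
gripper_width: 0.0558
```

```bash
python3 -c "
from h import *
go([.587,.098,.196],-9.7)
c=snap('scene','pics/s5.png');t=snap('top','pics/t5.png')
a=cv2.imread('pics/s5.png')[120:230,230:360]; b=cv2.imread('pics/t5.png')[140:220,220:320]
a=cv2.resize(a,None,fx=5,fy=5,interpolation=2);b=cv2.resize(b,None,fx=2,fy=2,interpolation=2)
o=np.zeros((560,800,3),np.uint8);o[:550,:650]=a;o[:160,600:]=b;cv2.imwrite('pics/c6.png',o)"
```

```text
t 10.0 p [0.5894 0.095  0.2804] x [ 0.004  0.005 -1.   ] h -9.4 F [ 0.4  0.  -0.9] w 0.0558 n 3
[0.7, -0.03, -0.02] 0.01
[0.7, -0.03, -0.02] 0.01
[0.7, -0.03, -0.02] 0.01
```

View pics/c6.png

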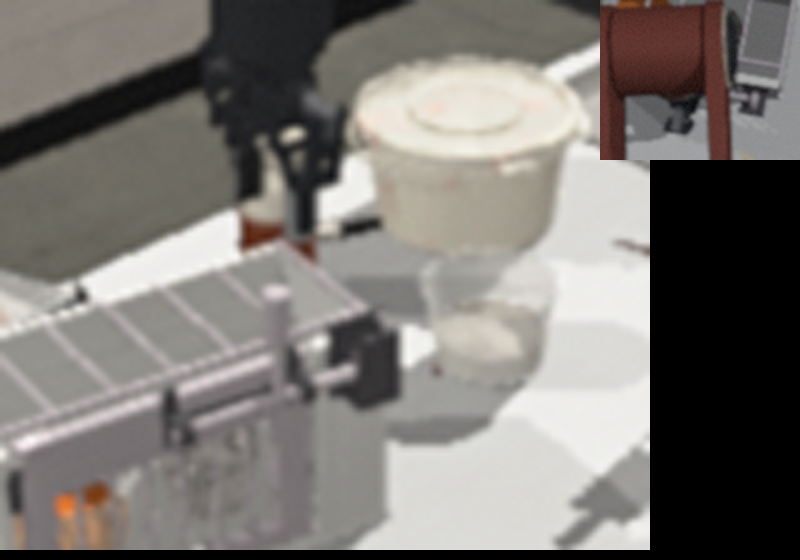

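Request:
arm_command(
  commands=[
    {"claw":0.65,"offset":[0.7,-0.03,-0.02],"twist":0},
    {"claw":0.65,"offset":[0.7,-0.03,-0.02],"twist":0},
    {"claw":0.65,"offset":[0.5,0,0],"twist":0},
    {"claw":0.65,"offset":[0.05,0,0],"twist":0},
  ],
)

```text
time: 10.5
ee_pos: [0.5915, 0.0955, 0.2102]
tool_rot: [1.342, 1.118, -1.315]
wrist_force: [-0.1, -1.1, -0.0]
gripper_width: 0.0552
```

```bash
python3 -c "
from h import *
go([.587,.098,.196],-9.7)"
```

```text
t 10.5 p [0.5915 0.0955 0.2102] x [ 0.017  0.004 -1.   ] h -9.5 F [-0.1 -1.1 -0. ] w 0.0552 n 1
[0.35, -0.13, -0.04] 0.03
```

Request:
arm_command(
  commands=[
    {"claw":0.65,"offset":[0.33,-0.08,-0.04],"twist":0},
    {"claw":0.65,"offset":[0.02,0,0],"twist":0},
    {"claw":0,"offset":[0,0,0],"twist":0},
    {"claw":0,"offset":[0,0,0],"twist":0},
    {"claw":0,"offset":[0,0,0],"twist":0},
    {"claw":0,"offset":[0,0,0],"twist":0},
    {"claw":0,"offset":[0,0,0],"twist":0},
  ],
  grip_force=50,
)

```text
time: 11.2
ee_pos: [0.5891, 0.0978, 0.2021]
tool_rot: [1.344, 1.118, -1.314]
wrist_force: [-1.0, 0.7, -0.6]
gripper_width: 0.0167
```

```bash
python3 -c "
from h import *
go([.587,.098,.211],-9.7)"
```

```text
t 11.2 p [0.5891 0.0978 0.2021] x [ 0.019  0.005 -1.   ] h -9.5 F [-1.   0.7 -0.6] w 0.0167 n 1
[-0.22, -0.05, 0.0] 0.02
```

Request:
arm_command(
  commands=[
    {"claw":0,"offset":[-0.25,0,0],"twist":0},
    {"claw":0,"offset":[-0.15,0,0],"twist":0},
    {"claw":0,"offset":[-0.05,0,0],"twist":0},
  ],
)

```text
time: 11.5
ee_pos: [0.5889, 0.0976, 0.2211]
tool_rot: [1.345, 1.117, -1.314]
wrist_force: [-1.4, -0.1, -0.9]
gripper_width: 0.0166
```

```bash
python3 -c "
from h import *
go([.587,.098,.215],-9.7)"
```

```text
t 11.5 p [0.5889 0.0976 0.2211] x [ 0.019  0.005 -1.   ] h -9.6 F [-1.4 -0.1 -0.9] w 0.0166 n 1
[0.15, -0.05, -0.0] 0.02
```

Request:
arm_command(
  commands=[
    {"claw":0,"offset":[0.08,0,-0.2],"twist":0},
    {"claw":0,"offset":[0,0,-0.25],"twist":0},
    {"claw":0,"offset":[0,0,-0.25],"twist":0},
  ],
)

```text
time: 11.8
ee_pos: [0.5939, 0.1258, 0.2186]
tool_rot: [1.346, 1.115, -1.315]
wrist_force: [0.4, -0.7, -2.1]
gripper_width: 0.0167
```

```bash
python3 -c "
from h import *
go([.587+.168*.034,.098+.986*.034,.217],-9.7)"
```

```text
t 11.8 p [0.5939 0.1258 0.2186] x [ 0.019  0.005 -1.   ] h -9.7 F [ 0.4 -0.7 -2.1] w 0.0167 n 1
[0.04, -0.05, -0.13] 0.0
```

Request:
arm_command(
  commands=[
    {"claw":0,"offset":[0,0,-0.18],"twist":0},
    {"claw":0,"offset":[0,0,0],"twist":0},
  ],
)

```text
time: 12.0
ee_pos: [0.5957, 0.1355, 0.2184]
tool_rot: [1.345, 1.116, -1.313]
wrist_force: [0.2, 0.8, -1.2]
gripper_width: 0.0166
```

```bash
cat > arc.py <<'E'
from h import *
import sys
# hinge from shut knob pose: locker-frame vector knob(-.134,-.050) -> hinge (-.110,.135)
K0=np.array([.589,.0977]); a=np.radians(-9.7); Rz=lambda a:np.array([[np.cos(a),-np.sin(a)],[np.sin(a),np.cos(a)]])
H=K0+Rz(a)@np.array([.024,.185])
s=ctrl.read_state(); p=s["ee_pos"][:2]; r=Rz(a).T@(p-H)
th=np.arctan2(-r[0],-r[1])-np.arctan2(.024,np.hypot(*r)) ; print("H",H.round(3),"r",np.hypot(*r).round(4),"bolt",(.185-np.sqrt(r@r-.024**2)).round(4),"gate est",th.round(3))
d=.034 
for g in map(float,sys.argv[1:]):
    q=H+Rz(a-g)@np.array([-.024,-.185+d]); go([*q,.216],-9.7-np.degrees(g))
E
python3 arc.py .1 .2 .45
```

```text
H [0.644 0.276] r 0.1485 bolt 0.0384 gate est 0.001
t 12.0 p [0.5957 0.1355 0.2184] x [ 0.02   0.005 -1.   ] h -9.6 F [ 0.2  0.8 -1.2] w 0.0166 n 1
[0.05, -0.38, 0.03] 0.73
t 12.0 p [0.5957 0.1355 0.2184] x [ 0.02   0.005 -1.   ] h -9.6 F [ 0.2  0.8 -1.2] w 0.0166 n 2
[0.02, -0.37, -0.04] 0.72
[0.02, -0.37, -0.01] 0.72
t 12.0 p [0.5957 0.1355 0.2184] x [ 0.02   0.005 -1.   ] h -9.6 F [ 0.2  0.8 -1.2] w 0.0166 n 5
[0.01, -0.32, -0.11] 0.65
[0.01, -0.33, -0.08] 0.65
[0.01, -0.33, -0.05] 0.65
[0.01, -0.33, -0.02] 0.65
[0.01, -0.33, 0.01] 0.65
```

Request:
arm_command(
  commands=[
    {"claw":0,"offset":[0,-0.2,0.02],"twist":0.37},
    {"claw":0,"offset":[0,-0.2,0.02],"twist":0.37},
  ],
)

```text
time: 12.2
ee_pos: [0.5812, 0.138, 0.2183]
tool_rot: [1.424, 1.058, -1.385]
wrist_force: [1.1, -0.1, -1.2]
gripper_width: 0.0161
```

```bash
python3 arc.py .25 .45
```

```text
H [0.644 0.276] r 0.1516 bolt 0.0354 gate est 0.1
t 12.2 p [0.5812 0.138  0.2183] x [ 0.023  0.006 -1.   ] h -15.6 F [ 1.1 -0.1 -1.2] w 0.0161 n 2
[0.02, -0.28, -0.05] 0.53
[0.02, -0.29, -0.03] 0.53
t 12.2 p [0.5812 0.138  0.2183] x [ 0.023  0.006 -1.   ] h -15.6 F [ 1.1 -0.1 -1.2] w 0.0161 n 4
[0.01, -0.32, -0.1] 0.62
[0.01, -0.32, -0.07] 0.62
[0.01, -0.33, -0.04] 0.62
[0.01, -0.33, -0.01] 0.62
```

Request:
arm_command(
  commands=[
    {"claw":0,"offset":[0,-0.32,-0.1],"twist":0.62},
    {"claw":0,"offset":[0,-0.32,-0.07],"twist":0.62},
    {"claw":0,"offset":[0,-0.3,-0.04],"twist":0.62},
  ],
)

```text
time: 12.5
ee_pos: [0.5493, 0.1594, 0.218]
tool_rot: [1.617, 0.893, -1.57]
wrist_force: [0.3, 0.3, -0.7]
gripper_width: 0.0164
```

```bash
python3 arc.py .45
```

```text
H [0.644 0.276] r 0.1501 bolt 0.0368 gate est 0.353
t 12.5 p [0.5493 0.1594 0.218 ] x [ 0.026  0.005 -1.   ] h -31.0 F [ 0.3  0.3 -0.7] w 0.0164 n 1
[0.04, -0.37, 0.0] 0.56
```

Request:
arm_command(
  commands=[
    {"claw":0,"offset":[0,-0.25,0],"twist":0.4},
    {"claw":0,"offset":[0,-0.03,0.05],"twist":0.1},
    {"claw":0,"offset":[0,0,0],"twist":0},
    {"claw":0,"offset":[0,0,0],"twist":0},
    {"claw":0,"offset":[0,0,0],"twist":0},
  ],
)

```text
time: 13.0
ee_pos: [0.5389, 0.1641, 0.2182]
tool_rot: [1.666, 0.846, -1.614]
wrist_force: [0.8, -0.5, -0.9]
gripper_width: 0.0165
```

```bash
python3 arc.py .45; python3 -c "
from h import *
print(ctrl.read_state()['qd'].round(3))
c=snap('scene','pics/s7.png');t=snap('top','pics/t7.png')
a=cv2.imread('pics/s7.png')[120:270,220:440]; b=cv2.imread('pics/t7.png')[140:240,200:500]
a=cv2.resize(a,None,fx=2.4,fy=2.4,interpolation=2);b=cv2.resize(b,None,fx=2.3,fy=2.3,interpolation=2)
o=np.zeros((595,700,3),np.uint8);o[:360,:528]=a;o[363:593,:690]=b;cv2.imwrite('pics/c7.png',o)"; python3 arc.py .45
```

```text
H [0.644 0.276] r 0.1534 bolt 0.0335 gate est 0.429
t 13.0 p [0.5389 0.1641 0.2182] x [ 0.029  0.005 -1.   ] h -34.9 F [ 0.8 -0.5 -0.9] w 0.0165 n 1
[0.05, -0.09, -0.03] 0.07
[-0.005  0.004 -0.004 -0.002 -0.002 -0.011]
H [0.644 0.276] r 0.1534 bolt 0.0335 gate est 0.429
t 13.1 p [0.5389 0.1642 0.2181] x [ 0.029  0.005 -1.   ] h -35.0 F [ 0.7 -0.4 -2.3] w 0.0164 n 1
[0.05, -0.09, -0.02] 0.07
```

View pics/c7.png

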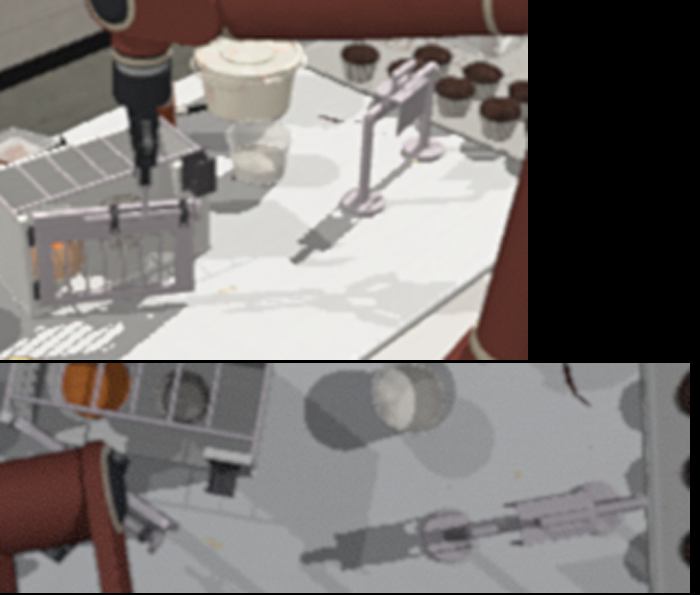

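The gate stands open at about 0.43 rad with the knob held at about crop pixel (145,190). The saddle hangs on the bar near (410,90), and the cup looks unmoved at (258,160). Handing in.

```bash
python3 -c "
from h import *
print(ctrl.hand_in())
s=ctrl.read_state(); print(s['time'],s['ee_pos'],s['gripper_width'])"
```

```text
the job is handed in; nothing more can be done
None
the job is handed in; nothing more can be done
```

I hung the saddle on the rail and let go of it, then lifted and drew the bolt and swung the gate open. I handed the job in at about 13 s with the arm still holding the knob. The hand-in gives no verdict, so the points below are my own last checks.

- **Saddle:** the last pictures show it astride the bar near mid-length, and it looks upright. I did not measure its final pose.
- **Bolt:** from the arm pose, I estimate I raised it about 16–19 mm over the lip. It was drawn about 38 mm along the gate, and about 33 mm at the end.
- **Gate:** about 0.43 rad open at the end, roughly 9–10 cm at the free edge, from the arm pose and hinge geometry. Between two readings 0.1 s apart the arm moved about 0.1 mm.
- **Grip:** finger opening read 16.5 mm on the 18 mm knob, at 50 N.
- **Cup and timer:** the cup looked unmoved in the final pictures. The timer was outside those crops, so I did not recheck it. The arm only passed over it at a height of about 20 cm.

**Deviations:**
- The first grasp on the saddle was too high, so I redid it lower.
- On the way to the rail the tool dropped about 4 cm below plan and tilted about 4°. I raised it again before lowering the saddle, and the wrist force showed no knock.

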